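Close the stove-shelf bay with its tongued cover board

TASK

Close the open bay on the stove shelf with its wooden cover board: hold the board by its rib, angle its tongue into the grooved rail of the bay, push it gently against the springy strip in there and lower it flat so that the notch in its underside drops fully over the ridge on the far ledge. Do not force or drop it, keep it square and centred on the bay, leave the other kitchen things where they are, and let go only once the board lies flat over the ridge.

Things in the scene. Friction and masses are not known exactly. Their poses are not given: they have to be found in the camera images.
- board: Loose pale wooden board, 0.2-0.4 kg: plate 150 (x) x 170 (y) x 15 mm. Origin: centre of underside, z up, x away from tongue. Tongue along its -x edge: 20 mm out, 7 mm thick, undersides level. Notch across the underside, x = +50 to +62 mm, 7 mm deep. Rib to hold it by, on top across x = 0: 14 mm thick (x), 90 mm long (y), z = 15 to 45 mm. Starts flat, tongue roughly to the robot.
- board_tongue (a point): Middle of the lower edge of the tongue's tip, at board x = -95, y = 0, z = 0 mm; axes as the board's. The board's far edge is at board x = +75 mm.
- board_rib (a point): Middle of the top of the board's rib, at board x = 0, y = 0, z = 45 mm; axes as the board's.
- bay: Fixed open bay, 210 (x) x 170 (y) mm; robot on its -x side. Origin: middle of its underside on the counter, z up. It carries a wooden frame: grooved rail at -x, ledge with ridge at +x. The frame (rail and ridge together) sits up to 10 mm off nominal along +-x; poses do not show this: feel for it. Closed: board axes as the bay's, origin at y = 0, z = 20 mm, x = that shift, within 2 mm.
- bay_mouth (a point): Nominal middle of the floor edge of the groove's mouth, which faces +x: bay x = -82, z = 20 mm. The groove is 12 mm high (z = 20 to 32) under an upper lip whose top is at z = 39 mm, and takes the tongue tilted (far edge up) by up to 0.25 rad. Its floor, the lower jaw, reaches out past the lip to bay x = -50 mm. Rigid: gives about 1 mm at 20 N.
- bay_strip_face (a point): Nominal face of the spring-loaded strip in the groove, untouched: bay x = -90, z = 26 mm. As wide as the rail; the tongue pushes it to -x: 3.6 N at first touch, 0.9 N more per mm, hard end after 11 mm. With the board flat and the strip pushed in 5 mm (8 N), 3 to 7 mm at the extremes, the notch is over the ridge. The distance from strip to ridge is fixed.
- bay_ridge (a point): Nominal middle of the top of the locking ridge across the far ledge: bay x = +56, z = 26 mm. It is 8 mm wide (x) and stands 6 mm above the ledge (z = 20 mm). A board pushed in too little or too far rides on top of it (tilted about 0.04 rad) and is not home. More than 40 N between board and bay counts as forcing it.
- bowl: Empty blue ceramic bowl, 110 mm wide, 55 mm high; origin at the centre of its underside. Leave alone.
- spatula: Steel spatula, 270 mm long, lying on the counter along its x. Leave alone.
- comal: Round cast iron comal (flat griddle), 230 mm wide, 16 mm high, handle towards its -x; origin at the centre of its underside. Leave alone.
Mind the look-alikes: they are no part of the job. What is shaped like the board but purple or yellow is not meant.

How it is judged:
By the outcome, as a careful person would: the job done as asked, in the order asked, and still so for the second after the job is handed in, with the robot touching nothing.
It also fails if it takes over 67 s, if anything falls off the work surface, if the arm or the gripper's body presses on something with over 40 N, if the wrist force passes 120 N, or if a joint passes its speed limit or range.

ROBOT

A 7-joint arm with a two-finger parallel gripper is mounted at the origin on the work surface. World frame = base frame: x ahead of the robot, y to its left, z up, the work surface at z = 0. Lengths are in m, angles in rad, forces in N, time in s.
With the tool pointing down it reaches from about 0.4 to 0.85 m from the base axis. Payload 4.5 kg.
Tool frame: the origin (TCP) lies on the centre line of the jaws, within the pads' length; the fingertips stand 19 mm ahead of it and the grasp point (between the pads) is the TCP; y points along the fingers, z is the direction in which the jaws open and shut, and the axes are right-handed (so a half turn about y gives the same grasp; the last joint's range is limited). The gripper opens to 85 mm and grips with 20 to 120 N. Pads are 22 mm wide; open, the fingers measure 114 mm over their backs; the gripper's body (76 mm by 85 mm) begins 54 mm behind the grasp point. The pads swing forward as they close: fully open they stand 13 mm farther back than shut.
Start: joints at [-1.138, 0.689, -0.195, 1.565, 0.157, 0.902, -0.215], TCP at [0.243, 0.576, 0.25] pointing down, gripper open.
Joint ranges: [-3.01, 3.01], [-0.46, 2.08], [-1.47, 1.51], [0.13, 2.56], [-1, 4.14], [0.04, 2.09], [-2.66, 2.66]. Speed limits (rad/s): [2.57, 2.57, 3.14, 3.14, 3.14, 3.14, 3.14].

INTERFACE

Orientations are given as a rotation vector (axis times angle).
In Python, from plant import ctrl, eyes gives the robot as it stands.
- The arm moves only by the tool arm_command, never from a script. Its argument "deltas" is one flat list of numbers, 7 for each row, row after row: the shift along the tool's x, y, z in cm, then the turn, a rotation vector about the tool's x, y, z in degrees, then the closure in counts, from 0 (fully open) to 255 (shut). In form: [x, y, z, rx, ry, rz, grip, x, y, z, rx, ry, rz, grip, ...]. A call has 1 to 5 rows; each row shifts and turns the commanded pose from where the row before left it, along the tool's axes as they then stand; what a row does not reach is not made up. A row lasts 1/8 s, in which the tool goes at most 62.5 mm and 10.7 degrees, less where a joint would pass 70% of its speed; a pose out of reach is approached as far as the arm can. A call is refused whole if a number of a shift passes 6.25 or a number of a turn 10.7, either way. A call with a gripper value outside its range is refused whole. The fingers move at their own pace and stop on an object; "force" is the grip in N (left out, the last holds). Time passes only in rows, so rows that do not move let the fingers close. It gives the time, the measured TCP pose, the force and the opening at its end, in the units of the state.
- ctrl.sense(): the state, without advancing time (a new reading comes with each control period).
- eyes.read_camera(name): name is "side" or "top" or "wrist"; returns a dict with "image" (384x512x3 uint8, red, green, blue), "fx", "fy", "cx", "cy" (pixels), "rvec" (rotation vector, rad) and "tvec" (3), from world to camera coordinates, as OpenCV has them; the wrist camera has in their place "T_tool_cam" (4x4, takes a point from camera to tool coordinates, whose origin is the TCP and whose axes are the tool frame's). Camera axes: x right, y down, z forward; pixel columns grow to the right and rows downward; lengths in m; the calibration is good to about 2 mm. A picture is of the moment at which its call begins: read the wrist's pose just before it. There is no depth.
- ctrl.hand_in(): hands the job in, once; it reports no verdict.
Trained networks look in a picture, given as the dict that the camera call returned (one of the last four; its "shot" number tells which), for a name from the list of things; names that differ only in an ending like _2 or _b are one class to them, and where a whole thing is asked for, a point or a joint stands for the part that bears it (a point fixed in the world has none). Each returns a list of dicts, best first, with "p" (0 to 1); they miss things now and then, are a little off and sometimes report something else, mostly with a low value. They report only what shows in the picture. A call takes as long as a camera call. They do not tell look-alikes from the thing itself.
- eyes.search_frame(picture, label): "position" ([column, row] in pixels, amid what is visible of it).
- eyes.trace(picture, label): "pixels" (384x512 bool, what is visible of it) and "position" ([column, row] in pixels, amid what is visible of it).
The state is a dict: "t": time; "q": joint angles; "dq": joint speeds; "tau": joint torques, N m; "tcp_pos": TCP position; "orientation": TCP orientation; "contact_force": force on the tool from outside, world axes, zero at the start; "wrist_torque": the same for the moment, N m; "grip_width": opening from 0.0 (shut) to 1.0 (fully open).
Only numpy, scipy, OpenCV 4.12 (cv2) and the standard library are available. Lean on these libraries where they do the work, as an engineer would, in place of code of your own. Each camera call takes 0.05 s, during which the arm holds its last target. There are 200 camera calls.

## Working session

There is one attempt and no reset: what is moved stays moved. The work goes in short steps, Python scripts to look and compute and a tool call to move; the robot and the scene stay as the last step left them, time stands still between calls to the robot, and variables do not carry over. Pictures are saved under pics/ and viewed, about 8 in all and at most 12, crops included, and the job is handed in when it is done.

Besides the shell and the picture viewer there is one more tool, called after "Request:" in YAML: its name, and indented under it one key for each argument. arm_command: Moves the arm, as the interface text tells. Its arguments: {"type":"object","properties":{"deltas":{"type":"array"},"force":{"type":"number"}},"required":["deltas"]}

```bash
ls; mkdir -p pics
python3 - <<'E'
from plant import ctrl, eyes
import cv2,numpy as np
s=ctrl.sense();print({k:np.round(v,3).tolist() for k,v in s.items()})
for c in ["top","side"]:
    p=eyes.read_camera(c)
    cv2.imwrite(f"pics/{c}0.png",p["image"][:,:,::-1])
    print(c,p["fx"],p["cx"],p["cy"],np.round(p["rvec"],4),np.round(p["tvec"],4))
    for l in ["board","bay","board_rib","board_tongue","bay_mouth","bay_ridge","bowl","comal","spatula"]:
        print(l,[(np.round(r["position"]).tolist(),round(r["p"],2)) for r in eyes.search_frame(p,l)])
E
```

```text
pics
{'t': 0.0, 'q': [-1.138, 0.69, -0.194, 1.566, 0.157, 0.902, -0.215], 'dq': [-0.0, 0.001, -0.001, -0.0, 0.0, -0.0, -0.001], 'tau': [0.0, -53.961, -1.267, -15.855, 0.009, 0.009, 0.0], 'tcp_pos': [0.242, 0.575, 0.249], 'orientation': [-1.55, 0.313, -0.313], 'contact_force': [-0.315, 0.605, 0.724], 'wrist_torque': [0.01, 0.01, 0.02], 'grip_width': 0.996}
top 483.8962544231066 251.07065509591337 198.63713298544096 [ 2.1216 -2.1308  0.1643] [-0.0034  0.5118  1.5282]
board [([360.0, 294.0], 0.69), ([277.0, 256.0], 0.67), ([317.0, 177.0], 0.6), ([200.0, 190.0], 0.37)]
bay [([200.0, 192.0], 0.55)]
board_rib [([280.0, 259.0], 0.72), ([314.0, 178.0], 0.68), ([363.0, 293.0], 0.64)]
board_tongue [([365.0, 290.0], 0.95), ([311.0, 177.0], 0.81), ([278.0, 255.0], 0.62)]
bay_mouth [([199.0, 190.0], 0.79)]
bay_ridge [([200.0, 195.0], 0.88), ([109.0, 177.0], 0.62)]
bowl [([256.0, 124.0], 0.8)]
comal [([393.0, 177.0], 0.68)]
spatula [([108.0, 179.0], 0.6)]
side 373.19146683056897 258.14364435797563 185.5466011162202 [ 2.4072 -0.6571  0.22  ] [-0.4531  0.2251  1.0788]
board [([219.0, 239.0], 0.89), ([224.0, 343.0], 0.73), ([313.0, 229.0], 0.62), ([241.0, 155.0], 0.34), ([213.0, 102.0], 0.26)]
bay [([239.0, 153.0], 0.88)]
board_rib [([226.0, 341.0], 0.91), ([312.0, 230.0], 0.72)]
board_tongue [([313.0, 228.0], 0.82), ([226.0, 340.0], 0.73), ([218.0, 236.0], 0.7)]
bay_mouth [([240.0, 151.0], 0.58)]
bay_ridge [([238.0, 155.0], 0.9)]
bowl [([324.0, 155.0], 0.9)]
comal [([365.0, 304.0], 0.77), ([211.0, 106.0], 0.73)]
spatula [([211.0, 105.0], 0.64)]
```

Run:
```python
import cv2,numpy as np
a=cv2.imread("pics/top0.png");cv2.imwrite("pics/top0b.png",cv2.resize(a[60:360,60:460],None,fx=2,fy=2,interpolation=cv2.INTER_CUBIC))
```

```text
(no output)
```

View pics/top0b.png

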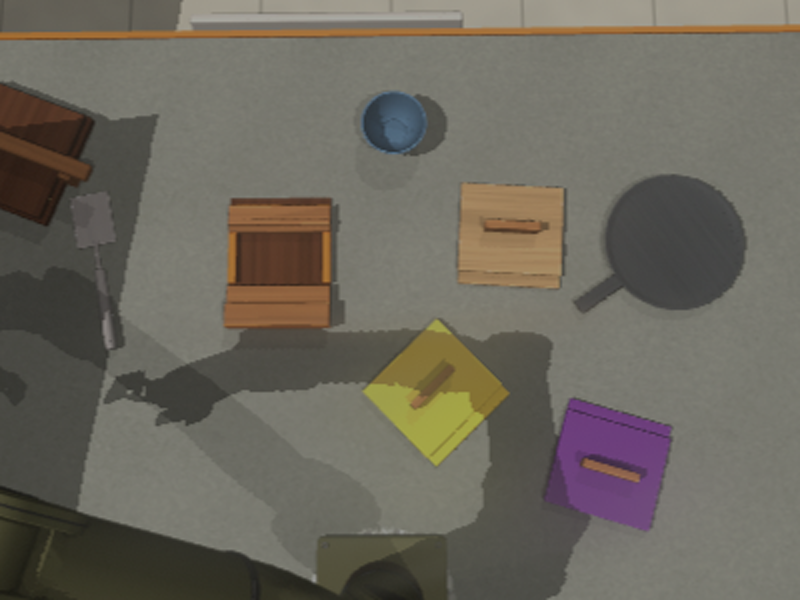

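View pics/side0.png

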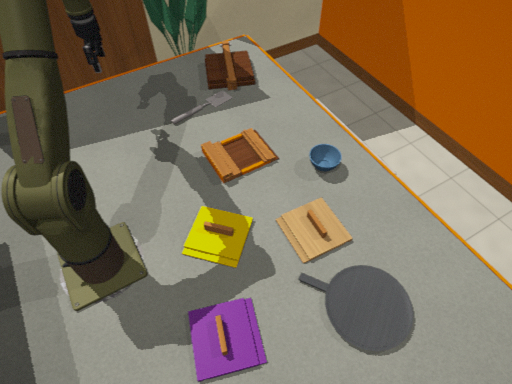

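The pale board is at about (316,178) in the top picture, tongue towards the robot. The bay is at (199,191), rail towards the robot. The yellow and purple boards are look-alikes. I'll fit poses by silhouettes in both cameras.

```bash
cat > h.py <<'E'
import numpy as np,cv2
from scipy.optimize import minimize
from scipy.spatial.transform import Rotation as R
from plant import ctrl,eyes
def box(x0,x1,y0,y1,z0,z1): return np.array([[x,y,z] for x in(x0,x1) for y in(y0,y1) for z in(z0,z1)])/1000
BOARD=[box(-75,75,-85,85,0,15),box(-95,-75,-85,85,0,7),box(-7,7,-45,45,15,45)]
BAY=[box(-105,105,-85,85,0,20),box(-105,-82,-85,85,20,39)]
def cam(name):
    s=ctrl.sense(); p=eyes.read_camera(name); K=np.array([[p["fx"],0,p["cx"]],[0,p["fy"],p["cy"]],[0,0,1]])
    if "rvec" in p: Rm=cv2.Rodrigues(np.array(p["rvec"]))[0];t=np.array(p["tvec"]).ravel()
    else:
        T=np.eye(4);T[:3,:3]=R.from_rotvec(s["orientation"]).as_matrix();T[:3,3]=s["tcp_pos"]
        W=np.linalg.inv(T@np.array(p["T_tool_cam"]));Rm,t=W[:3,:3],W[:3,3]
    return p,K,Rm,t
def proj(c,X): q=(X@c[2].T+c[3])@c[1].T; return q[:,:2]/q[:,2:]
def place(X,v): x,y,a=v; c,s=np.cos(a),np.sin(a); return X@np.array([[c,-s,0],[s,c,0],[0,0,1]]).T+[x,y,0]
def sil(c,parts,v):
    m=np.zeros((384*2,512*2),np.uint8)
    for X in parts:
        cv2.fillConvexPoly(m,cv2.convexHull(np.round((proj(c,place(X,v))*2+.5)*16).astype(np.int32)),1,cv2.LINE_8,4)
    return m
def ray(c,px,z):
    d=c[2].T@np.linalg.inv(c[1])@[px[0],px[1],1]; o=-c[2].T@c[3]; return o+d*(z-o[2])/d[2]
def fit(cs,masks,parts,v0):
    M=[cv2.resize(m.astype(np.uint8),None,fx=2,fy=2,interpolation=cv2.INTER_NEAREST) for m in masks]
    f=lambda v:sum(1-(sil(c,parts,v)&m).sum()/max(1,(sil(c,parts,v)|m).sum()) for c,m in zip(cs,M))
    s=np.array(v0)+np.array([[0,0,0],[.02,0,0],[0,.02,0],[0,0,.1]])
    for k in range(3):
        r=minimize(f,s[0],method="Nelder-Mead",options=dict(initial_simplex=s,xatol=1e-5,fatol=1e-5)); s=r.x+np.array([[0,0,0],[.006,0,0],[0,.006,0],[0,0,.04]])
    return r.x,r.fun
def near(lst,px): return min(lst,key=lambda r:np.hypot(*(np.array(r["position"])-px)))
E
python3 - <<'E'
from h import *
cs=[cam("top"),cam("side")]
for n,parts,z,px in [("board",BOARD,.015,[(316,178),(313,229)]),("bay",BAY,.02,[(199,191),(239,154)])]:
    ms=[near(eyes.trace(c[0],n),p)["pixels"] for c,p in zip(cs,px)]
    v0=[*ray(cs[0],px[0],z)[:2],0]; print(n,v0,[m.sum() for m in ms])
    for sel in ([0],[1],[0,1]):
        v,f=fit([cs[i] for i in sel],[ms[i] for i in sel],parts,v0); print(sel,np.round(v,4),round(f,3))
E
```

```text
board [np.float64(0.5849857957378362), np.float64(-0.2213176023278392), 0] [np.int64(2596), np.int64(2768)]
[0] [ 0.5994 -0.2199 -0.0635] 0.029
[1] [ 0.6028 -0.2174 -0.0601] 0.049
[0, 1] [ 0.5999 -0.2186 -0.0682] 0.089
bay [np.float64(0.5423688137031253), np.float64(0.1670474438639237), 0] [np.int64(3456), np.int64(2441)]
[0] [ 0.5466  0.1659 -0.0048] 0.043
[1] [ 0.5456  0.1679 -0.0007] 0.038
[0, 1] [5.447e-01 1.667e-01 3.000e-04] 0.09
```

```bash
cat >> h.py <<'E'
def tool(yaw,pitch=0,flip=1):
    """tool y down, z along +-x of a board turned by yaw; pitch>0: far edge up"""
    z=np.array([np.cos(yaw),np.sin(yaw),0])*flip;y=np.array([0,0,-1.])
    M=np.column_stack([np.cross(y,z),y,z]); ax=np.array([-np.sin(yaw),np.cos(yaw),0])
    return R.from_rotvec(-pitch*ax)*R.from_matrix(M)
def plan(pos,rot,grip=None,n=None):
    s=ctrl.sense();A=R.from_rotvec(s["orientation"]);p=np.array(s["tcp_pos"]);d=(A.inv()*rot).as_rotvec()
    D=np.array(pos)-p
    if n is None:n=int(max(1,np.ceil(np.linalg.norm(D)/.055),np.ceil(np.degrees(np.linalg.norm(d))/9.5)))
    for k in range(n):
        B=A*R.from_rotvec(d*k/n); print([*np.round(B.inv().apply(D/n)*100,2).tolist(),*np.round(np.degrees(d/n),1).tolist()])
def st():
    s=ctrl.sense();M=R.from_rotvec(s["orientation"]).as_matrix()
    print("t",round(s["t"],3),"p",np.round(s["tcp_pos"],4),"y",np.round(M[:,1],3),"z",np.round(M[:,2],3),"F",np.round(s["contact_force"],2),"T",np.round(s["wrist_torque"],2),"w",round(s["grip_width"],3),"q",np.round(s["q"],2))
E
python3 - <<'E'
from h import *
st()
for f in(1,-1): print(f);plan([.545,.1665,.30],tool(0,0,f))
p=eyes.read_camera("wrist");print(np.round(p["T_tool_cam"],3),p["fx"])
E
```

```text
t 1.3 p [0.2427 0.576  0.2503] y [ 0.  0. -1.] z [0.388 0.922 0.   ] F [-0.28  0.22  0.12] T [ 0.02 -0.04 -0.03] w 1.003 q [-1.14  0.69 -0.19  1.57  0.16  0.9  -0.22]
1
[4.38, -0.5, -2.6, -0.0, 6.7, -0.0]
[4.65, -0.5, -2.07, -0.0, 6.7, -0.0]
[4.86, -0.5, -1.51, -0.0, 6.7, -0.0]
[5.0, -0.5, -0.93, -0.0, 6.7, -0.0]
[5.08, -0.5, -0.34, -0.0, 6.7, -0.0]
[5.08, -0.5, 0.25, -0.0, 6.7, -0.0]
[5.02, -0.5, 0.85, -0.0, 6.7, -0.0]
[4.89, -0.5, 1.43, -0.0, 6.7, -0.0]
[4.69, -0.5, 1.99, -0.0, 6.7, -0.0]
[4.42, -0.5, 2.52, -0.0, 6.7, -0.0]
-1
[3.65, -0.41, -2.17, -0.0, -9.4, 0.0]
[3.24, -0.41, -2.73, -0.0, -9.4, 0.0]
[2.75, -0.41, -3.23, -0.0, -9.4, 0.0]
[2.19, -0.41, -3.63, -0.0, -9.4, 0.0]
[1.57, -0.41, -3.94, -0.0, -9.4, 0.0]
[0.9, -0.41, -4.14, -0.0, -9.4, 0.0]
[0.21, -0.41, -4.24, -0.0, -9.4, 0.0]
[-0.48, -0.41, -4.21, -0.0, -9.4, 0.0]
[-1.17, -0.41, -4.08, -0.0, -9.4, 0.0]
[-1.82, -0.41, -3.83, -0.0, -9.4, 0.0]
[-2.42, -0.41, -3.48, -0.0, -9.4, 0.0]
[-2.95, -0.41, -3.04, -0.0, -9.4, 0.0]
[[ 0.     0.951  0.309 -0.079]
 [ 0.    -0.309  0.951 -0.123]
 [ 1.    -0.    -0.     0.001]
 [ 0.     0.     0.     1.   ]] 299.08571454360924
```

Request:
arm_command:
  deltas: [4.4,-0.5,-2.6,0,6.7,0,0,4.7,-0.5,-2.1,0,6.7,0,0,4.9,-0.5,-1.5,0,6.7,0,0,5.0,-0.5,-0.9,0,6.7,0,0,5.1,-0.5,-0.3,0,6.7,0,0]

```text
t: 1.98
tcp_pos: [0.3964, 0.3697, 0.2757]
orientation: [-1.43, 0.769, -0.769]
contact_force: [0.5, -0.0, -0.6]
grip_width: 0.999
```

Request:
arm_command:
  deltas: [5.1,-0.5,0.3,0,6.7,0,0,5.0,-0.5,0.9,0,6.7,0,0,4.9,-0.5,1.4,0,6.7,0,0,4.7,-0.5,2.0,0,6.7,0,0,4.4,-0.5,2.5,0,6.7,0,0]

```text
t: 2.6
tcp_pos: [0.5485, 0.1655, 0.3007]
orientation: [-1.208, 1.21, -1.21]
contact_force: [0.5, -0.4, -0.5]
grip_width: 0.998
```

Run:
```python
from h import *
ctrl.sense();c=cam("wrist");st()
cv2.imwrite("pics/w1.png",c[0]["image"][:,:,::-1])
tr=eyes.trace(c[0],"bay")[0];print(tr["p"],tr["position"],tr["pixels"].sum())
print(fit([c],[tr["pixels"]],BAY,[.5455,.1665,0]))
plan([.600,-.219,.20],tool(-.065))
```

```text
t 2.65 p [0.5535 0.157  0.3016] y [ 0.007 -0.006 -1.   ] z [ 1.    -0.015  0.007] F [ 3.75 -6.    0.58] T [-0.33 -0.29 -0.02] w 1.001 q [-0.43  0.56  0.12  1.67 -0.07  0.91 -0.3 ]
0.66 [248.3, 147.4] 20510
(array([5.44056353e-01, 1.70715150e-01, 1.38113554e-04]), np.float64(0.041701448118172224))
[4.72, 1.29, 0.64, -0.0, 0.4, 0.0]
[4.72, 1.28, 0.68, -0.0, 0.4, 0.0]
[4.71, 1.28, 0.71, -0.0, 0.4, 0.0]
[4.71, 1.28, 0.75, -0.0, 0.4, 0.0]
[4.7, 1.28, 0.78, -0.0, 0.4, 0.0]
[4.7, 1.27, 0.81, -0.0, 0.4, 0.0]
[4.69, 1.27, 0.85, -0.0, 0.4, 0.0]
[4.69, 1.27, 0.88, -0.0, 0.4, 0.0]
```

View pics/w1.png

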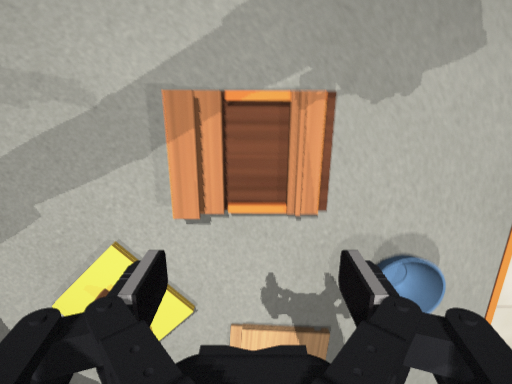

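The wrist view shows the bay at about (250,150) with its rail on the left. The arm was still moving during that shot, so I'll re-measure now that it's still.

Run:
```python
from h import *
c=cam("top");c=cam("wrist");st()
tr=eyes.trace(c[0],"bay")[0]
print(fit([c],[tr["pixels"]],BAY,[.5455,.1665,0]))
# edges of dark rail/body: rectangle of mask at floor level
q=cv2.minAreaRect(np.argwhere(tr["pixels"])[:,::-1].astype(np.float32));print(q)
plan([.600,-.219,.20],tool(-.065))
```

```text
t 2.8 p [0.548  0.1659 0.3003] y [ 0.  0. -1.] z [1.    0.001 0.   ] F [0.26 0.62 0.21] T [ 0.01  0.08 -0.  ] w 1.001 q [-0.44  0.56  0.11  1.67 -0.07  0.91 -0.3 ]
(array([ 0.5436831 ,  0.17016472, -0.0062878 ]), np.float64(0.04354183786919319))
((246.5, 150.5), (129.0, 173.0), 90.0)
[4.83, 1.25, 0.64, 0.0, 0.5, -0.0]
[4.83, 1.25, 0.69, 0.0, 0.5, -0.0]
[4.82, 1.25, 0.73, 0.0, 0.5, -0.0]
[4.82, 1.25, 0.77, 0.0, 0.5, -0.0]
[4.81, 1.25, 0.81, 0.0, 0.5, -0.0]
[4.8, 1.25, 0.85, 0.0, 0.5, -0.0]
[4.79, 1.25, 0.89, 0.0, 0.5, -0.0]
[4.79, 1.25, 0.93, 0.0, 0.5, -0.0]
```

Request:
arm_command:
  deltas: [4.8,1.2,0.6,0,0.5,0,0,4.8,1.2,0.7,0,0.5,0,0,4.8,1.2,0.7,0,0.5,0,0,4.8,1.2,0.8,0,0.5,0,0,4.8,1.2,0.8,0,0.5,0,0]

```text
t: 3.48
tcp_pos: [0.5801, -0.0726, 0.2399]
orientation: [-1.19, 1.237, -1.235]
contact_force: [0.5, 0.4, 0.8]
grip_width: 1.004
```

Request:
arm_command:
  deltas: [4.8,1.2,0.9,0,0.5,0,0,4.8,1.2,0.9,0,0.5,0,0,4.8,1.2,0.9,0,0.5,0,0,0,0,0,0,0,0,0]

```text
t: 3.98
tcp_pos: [0.5987, -0.2227, 0.203]
orientation: [-1.178, 1.262, -1.263]
contact_force: [0.3, 0.8, 0.1]
grip_width: 1.002
```

Run:
```python
from h import *
c=cam("wrist");st()
cv2.imwrite("pics/w2.png",c[0]["image"][:,:,::-1])
L=eyes.trace(c[0],"board");print([(r["p"],r["position"],r["pixels"].sum()) for r in L])
px=proj(c,np.array([[.6,-.219,.015]]))[0];print(px)
tr=near(L,px)
v,f=fit([c],[tr["pixels"]],BOARD,[.600,-.219,-.065]);print(v,f)
plan([v[0],v[1],.035],tool(v[2]))
```

```text
t 4.025 p [ 0.5994 -0.2192  0.2035] y [-0.001  0.001 -1.   ] z [ 0.998 -0.068 -0.001] F [-0.25  0.71 -0.54] T [0.03 0.03 0.02] w 0.998 q [ 0.24  0.76  0.07  1.58 -0.07  0.81  0.27]
[(0.82, [247.0, 159.7], np.int64(24688)), (0.78, [14.1, 287.7], np.int64(2478)), (0.56, [31.1, 71.7], np.int64(9942))]
[253.06947693 171.04736445]
[ 0.60078845 -0.21590695 -0.06375686] 0.013935853058284486
[-0.02, 4.22, 0.02, 0.0, -0.0, -0.0]
[-0.02, 4.22, 0.02, 0.0, -0.0, -0.0]
[-0.02, 4.22, 0.02, 0.0, -0.0, -0.0]
[-0.03, 4.22, 0.02, 0.0, -0.0, -0.0]
```

View pics/w2.png

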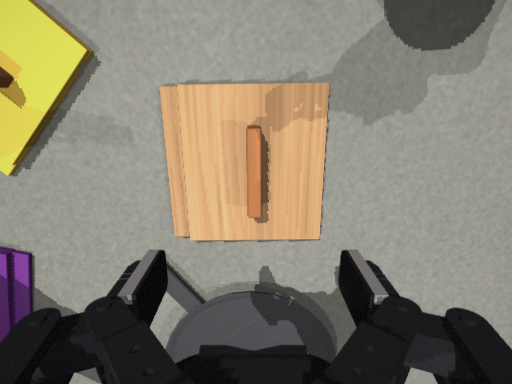

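The board is well seen, with its rib at (254,172) and the tongue on the left. I'll descend and grasp.

Request:
arm_command:
  deltas: [0,4.2,0,0,0,0,0,0,4.2,0,0,0,0,0,-0.1,4.2,0.1,0,0,0,0,0,3.8,0,0,0,0,0,0,0,0,0,0,0,0]

```text
t: 4.7
tcp_pos: [0.5994, -0.2138, 0.038]
orientation: [-1.18, 1.262, -1.25]
contact_force: [0.1, 0.8, -0.2]
grip_width: 1.005
```

Run:
```python
from h import *
st();plan([.6008,-.2165,.0375],tool(-.064))
```

```text
t 4.7 p [ 0.5994 -0.2138  0.038 ] y [-0.005  0.004 -1.   ] z [ 0.998 -0.063 -0.006] F [ 0.12  0.81 -0.16] T [ 0.01  0.04 -0.02] w 1.005 q [ 0.25  0.99  0.04  1.65 -0.08  0.5   0.27]
[0.26, 0.04, 0.16, 0.3, 0.0, -0.2]
```

Request:
arm_command:
  deltas: [0.2,0,0.1,0,0,0,120,0,0,0,0,0,0,200,0,0,0,0,0,0,255,0,0,0,0,0,0,255,0,0,0,0,0,0,255]
  force: 60

```text
t: 5.32
tcp_pos: [0.6018, -0.2201, 0.0412]
orientation: [-1.176, 1.258, -1.259]
contact_force: [-1.1, -0.2, 5.9]
grip_width: 0.15
```

Request:
arm_command:
  deltas: [0,0,0,0,0,0,255,0,0,0,0,0,0,255]

```text
t: 5.58
tcp_pos: [0.6018, -0.2202, 0.0412]
orientation: [-1.176, 1.258, -1.259]
contact_force: [-1.2, 1.3, 5.8]
grip_width: 0.151
```

Run:
```python
from h import *
st();
```

```text
t 5.575 p [ 0.6018 -0.2202  0.0412] y [ 0. -0. -1.] z [ 0.998 -0.067  0.   ] F [-1.25  1.25  5.75] T [0.1  0.35 0.03] w 0.151 q [ 0.26  0.99  0.04  1.64 -0.07  0.51  0.28]
```

Request:
arm_command:
  deltas: [0,-1,0,0,0,0,255,0,-3,0,0,0,0,255,0,-4,0,0,0,0,255,0,-3,0,0,0,0,255,0,0,0,0,0,0,255]
  force: 90

```text
t: 6.2
tcp_pos: [0.6033, -0.2206, 0.1526]
orientation: [-1.174, 1.254, -1.262]
contact_force: [1.2, -0.8, -2.9]
grip_width: 0.143
```

Run:
```python
from h import *
c=cam("wrist");st()
cv2.imwrite("pics/w3.png",c[0]["image"][:,:,::-1])
s=ctrl.sense()
L=eyes.trace(c[0],"board");print([(r["p"],r["position"],r["pixels"].sum()) for r in L])
plan([.544,.169,.16],tool(0),n=9)
```

```text
t 6.25 p [ 0.602  -0.22    0.1507] y [ 0.001 -0.    -1.   ] z [ 0.998 -0.067  0.001] F [ 0.15  1.2  -3.37] T [ 0.03 -0.02 -0.03] w 0.142 q [ 0.25  0.83  0.06  1.61 -0.07  0.7   0.27]
[(0.7, [239.9, 179.9], np.int64(66472)), (0.58, [17.8, 57.4], np.int64(4014))]
[-4.27, -0.11, -0.92, 0.0, -0.4, -0.0]
[-4.27, -0.11, -0.89, 0.0, -0.4, -0.0]
[-4.28, -0.11, -0.86, 0.0, -0.4, -0.0]
[-4.29, -0.11, -0.83, 0.0, -0.4, -0.0]
[-4.29, -0.11, -0.79, 0.0, -0.4, -0.0]
[-4.3, -0.12, -0.76, 0.0, -0.4, -0.0]
[-4.3, -0.12, -0.73, 0.0, -0.4, -0.0]
[-4.31, -0.12, -0.7, 0.0, -0.4, -0.0]
[-4.31, -0.12, -0.67, 0.0, -0.4, -0.0]
```

View pics/w3.png

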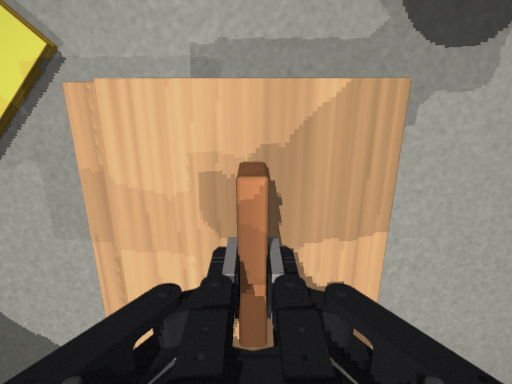

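Request:
arm_command:
  deltas: [-2.5,-0.2,-0.3,0,-0.4,0,255,-4.5,-0.2,-0.5,0,-0.4,0,255,-4.8,-0.1,-0.6,0,-0.4,0,255,-4.8,-0.1,-0.6,0,-0.5,0,255,-4.8,-0.1,-0.5,0,-0.5,0,255]

```text
t: 6.92
tcp_pos: [0.5862, -0.0034, 0.1553]
orientation: [-1.198, 1.233, -1.228]
contact_force: [0.3, 0.4, -3.5]
grip_width: 0.143
```

Request:
arm_command:
  deltas: [-4.8,-0.1,-0.5,0,-0.4,0,255,-4.8,-0.1,-0.5,0,-0.4,0,255,-4.3,0,-0.5,0,-0.4,0,255,-3,0,-0.4,0,-0.4,0,255,0,0,0,0,0,0,255]

```text
t: 7.55
tcp_pos: [0.5699, 0.1685, 0.1572]
orientation: [-1.213, 1.209, -1.202]
contact_force: [0.8, -1.5, -3.7]
grip_width: 0.14
```

Run:
```python
from h import *
st();plan([.580,.1655,.12],tool(0,.2))
```

```text
t 7.55 p [0.5699 0.1685 0.1572] y [-0.004  0.002 -1.   ] z [ 1.     0.005 -0.004] F [ 0.77 -1.47 -3.72] T [-0.03 -0.03 -0.01] w 0.14 q [-0.43  0.78  0.12  1.75 -0.15  0.63 -0.22]
[0.16, 1.86, 0.51, 5.8, 0.2, -0.1]
[0.15, 1.9, 0.32, 5.8, 0.2, -0.1]
```

Request:
arm_command:
  deltas: [0.1,1.8,0.5,5.8,0.1,0,255,0.1,1.9,0.3,5.7,0,0,255,0,0,0,0,0,0,255,0,0,0,0,0,0,255]

```text
t: 8.05
tcp_pos: [0.5826, 0.1615, 0.1227]
orientation: [-1.06, 1.063, -1.3]
contact_force: [0.9, -0.7, -3.0]
grip_width: 0.143
```

Run:
```python
from h import *
cs=[cam("wrist"),cam("top")];st()
a=cs[0][0]["image"][:,:,::-1];b=cv2.resize(cs[1][0]["image"][130:250,135:265,::-1],None,fx=3.2,fy=3.2,interpolation=cv2.INTER_CUBIC)
o=np.zeros((384,512+b.shape[1],3),np.uint8);o[:,:512]=a;o[:b.shape[0],512:]=b[:384]
cv2.imwrite("pics/c1.png",o[:, :800]);print(o.shape)
plan([.570,.1655,.084],tool(0,.2))
```

```text
t 8.15 p [0.5834 0.162  0.1234] y [ 0.201 -0.    -0.98 ] z [ 0.98  -0.004  0.201] F [ 0.44 -0.61 -2.64] T [-0.    0.32 -0.  ] w 0.145 q [-0.48  0.8   0.15  1.93 -0.15  0.24 -0.25]
(384, 928, 3)
[-0.34, 3.59, -2.11, -0.1, -0.2, 0.0]
```

View pics/c1.png

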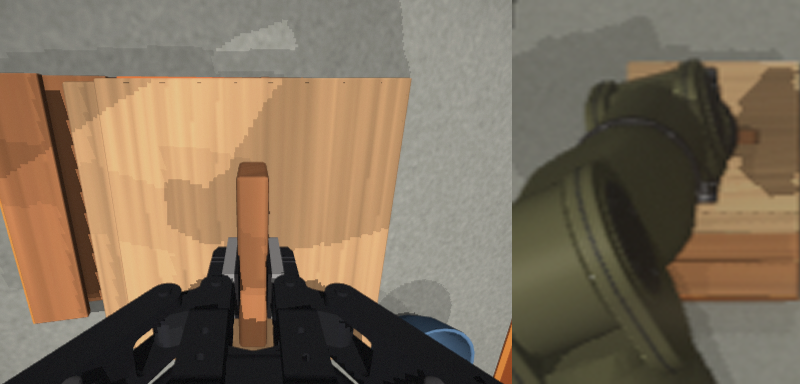

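The rail is at left with its end corner at (42,75). The board edge runs from (64,83) to (410,78), and the board is tilted with its tongue in front of the groove. I'll lower it and check centring.

Request:
arm_command:
  deltas: [-0.2,1.9,-1,0,-0.1,0,255,-0.1,1.7,-1.1,0,-0.1,0,255,0,0,0,0,0,0,255,0,0,0,0,0,0,255]

```text
t: 8.65
tcp_pos: [0.5701, 0.1653, 0.0843]
orientation: [-1.058, 1.058, -1.298]
contact_force: [-0.6, 0.4, -1.7]
grip_width: 0.14
```

```bash
cat >> h.py <<'E'
H=.042
def tip(s=None):
    s=s or ctrl.sense();M=R.from_rotvec(s["orientation"])
    return np.array(s["tcp_pos"])+M.apply([0,H,-.095]), np.arcsin(M.as_matrix()[2,2])
E
python3 - <<'E'
from h import *
c=cam("wrist");st();print(tip())
cv2.imwrite("pics/w4.png",cv2.resize(c[0]["image"][40:190,0:200,::-1],None,fx=4,fy=4,interpolation=cv2.INTER_CUBIC))
np.savez("c.npz",K=c[1],R=c[2],t=c[3])
E
```

```text
t 8.7 p [0.5701 0.1653 0.0844] y [ 0.202  0.    -0.979] z [0.979 0.    0.202] F [ 0.2  -0.03 -2.59] T [-0.06  0.27  0.03] w 0.145 q [-0.48  0.86  0.13  1.98 -0.16  0.13 -0.25]
(array([0.48555791, 0.16533547, 0.02408149]), np.float64(0.2033963401283769))
```

View pics/w4.png

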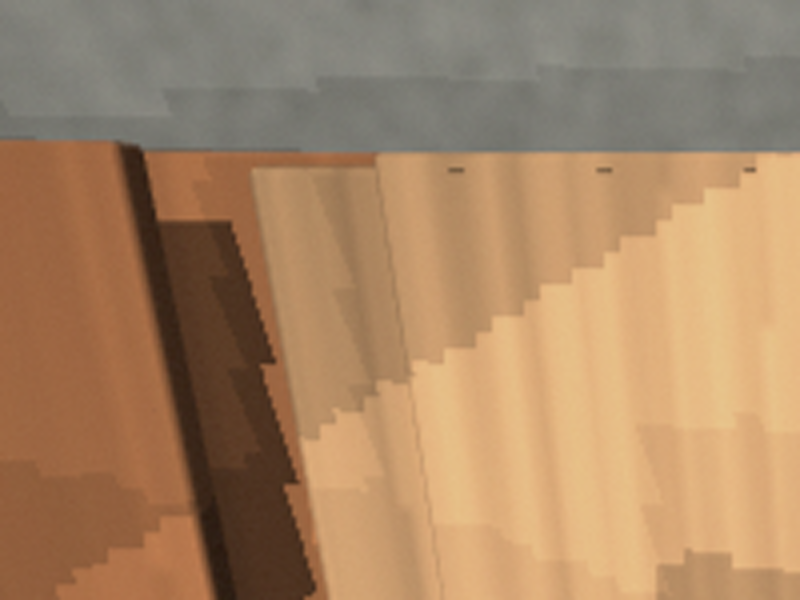

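Run:
```python
from h import *
d=np.load("c.npz");c=(0,d["K"],d["R"],d["t"])
s=ctrl.sense();M=R.from_rotvec(s["orientation"]);P=np.array(s["tcp_pos"])
w=lambda x,y,z:P+M.apply([-y/1000,H-z/1000,x/1000])
for n,px,z in [("lip",(30,75.5),.039),("jaw",(62,78),.020),("tongue",(63,82),w(-95,85,7)[2]),("plate",(94.5,78),w(-75,85,15)[2])]:
    print(n,np.round(ray(c,px,z),4),z)
print("tongue exp",w(-95,85,7),"plate exp",w(-75,85,15))
```

```text
lip [0.4754 0.2546 0.039 ] 0.039
jaw [0.4821 0.2546 0.02  ] 0.02
tongue [0.486  0.2522 0.0309] 0.030949613741449215
plate [0.5039 0.2536 0.0428] 0.042824639437718894
tongue exp [0.48412292 0.25033412 0.03094961] plate exp [0.50209467 0.25033683 0.04282464]
```

Request:
arm_command:
  deltas: [-0.15,0.2,0,0,0,0,255,0,0.1,0,0,0,0,255,0,0,0,0,0,0,255]

```text
t: 9.07
tcp_pos: [0.5692, 0.1669, 0.0803]
orientation: [-1.061, 1.059, -1.297]
contact_force: [0.6, -0.1, -2.3]
grip_width: 0.139
```

```bash
python3 -c "
from h import *
st();print(tip())"
```

```text
t 9.075 p [0.5692 0.1669 0.0803] y [ 0.199 -0.    -0.98 ] z [0.98  0.001 0.199] F [ 0.62 -0.12 -2.26] T [-0.06  0.29 -0.02] w 0.139 q [-0.48  0.86  0.13  1.98 -0.16  0.12 -0.25]
(array([0.48449853, 0.16677091, 0.02023492]), np.float64(0.20078740927545677))
```

```bash
cat >> h.py <<'E'
def plantip(x,z,pitch,y,n,yaw=0):
    r=tool(yaw,pitch); plan(np.array([x,y,z])-r.apply([0,H,-.095]),r,n=n)
E
python3 -c "
from h import *
plantip(.481,.021,.13,.167,2)"
```

```text
[-0.01, 0.27, -0.03, -2.0, 0.0, 0.0]
[-0.01, 0.27, -0.02, -2.0, 0.0, 0.0]
```

Request:
arm_command:
  deltas: [0,0.27,0,-2,0,0,255,0,0.27,0,-2,0,0,255,0,0,0,0,0,0,255]

```text
t: 9.45
tcp_pos: [0.571, 0.1667, 0.075]
orientation: [-1.112, 1.111, -1.269]
contact_force: [0.1, 0.4, -2.4]
grip_width: 0.144
```

Request:
arm_command:
  deltas: [0,-0.05,-0.4,0,0,0,255,0,-0.05,-0.4,0,0,0,255,0,0,0,0,0,0,255]

```text
t: 9.82
tcp_pos: [0.5611, 0.1669, 0.0749]
orientation: [-1.114, 1.112, -1.267]
contact_force: [0.6, -0.6, -3.3]
grip_width: 0.145
```

```bash
python3 -c "
from h import *
st();print(tip())"
```

```text
t 9.825 p [0.5611 0.1669 0.0749] y [ 0.129 -0.001 -0.992] z [0.992 0.001 0.129] F [ 0.62 -0.57 -3.26] T [-0.02  0.26  0.03] w 0.145 q [-0.46  0.87  0.11  1.94 -0.15  0.22 -0.24]
(array([0.47232994, 0.16677498, 0.02091029]), np.float64(0.12984015708060195))
```

Request:
arm_command:
  deltas: [0,-0.04,-0.3,0,0,0,255,0,0,0,0,0,0,255]

```text
t: 10.07
tcp_pos: [0.5587, 0.1669, 0.0749]
orientation: [-1.113, 1.111, -1.268]
contact_force: [0.3, 0.3, -2.4]
grip_width: 0.142
```

Request:
arm_command:
  deltas: [0,-0.04,-0.3,0,0,0,255,0,0,0,0,0,0,255]

```text
t: 10.32
tcp_pos: [0.5559, 0.1668, 0.0749]
orientation: [-1.113, 1.111, -1.268]
contact_force: [-0.2, -0.4, -3.3]
grip_width: 0.144
```

```bash
python3 -c "
from h import *
st();print(tip())"
```

```text
t 10.325 p [0.5559 0.1668 0.0749] y [ 0.13  -0.    -0.991] z [0.991 0.001 0.13 ] F [-0.21 -0.42 -3.35] T [-0.05  0.2  -0.  ] w 0.144 q [-0.46  0.87  0.11  1.95 -0.16  0.2  -0.25]
(array([0.46714951, 0.16669955, 0.02091283]), np.float64(0.13080940560403292))
```

Request:
arm_command:
  deltas: [0,-0.03,-0.2,0,0,0,255,0,0,0,0,0,0,255]

```text
t: 10.58
tcp_pos: [0.5553, 0.1667, 0.0754]
orientation: [-1.11, 1.11, -1.27]
contact_force: [3.5, -1.0, -3.2]
grip_width: 0.145
```

Request:
arm_command:
  deltas: [0,-0.03,-0.2,0,0,0,255,0,0,0,0,0,0,255]

```text
t: 10.82
tcp_pos: [0.5535, 0.1667, 0.0755]
orientation: [-1.11, 1.11, -1.27]
contact_force: [5.6, -1.6, -3.9]
grip_width: 0.143
```

Request:
arm_command:
  deltas: [0,-0.03,-0.2,0,0,0,255,0,0,0,0,0,0,255]

```text
t: 11.08
tcp_pos: [0.5522, 0.1667, 0.0757]
orientation: [-1.109, 1.109, -1.27]
contact_force: [5.2, -2.1, -2.8]
grip_width: 0.146
```

Request:
arm_command:
  deltas: [0,-0.03,-0.2,0,0,0,255,0,0,0,0,0,0,255]

```text
t: 11.32
tcp_pos: [0.551, 0.1666, 0.0759]
orientation: [-1.107, 1.108, -1.271]
contact_force: [7.4, -1.4, -3.5]
grip_width: 0.143
```

```bash
python3 -c "
from h import *
c=cam('wrist');st();print(tip());
cv2.imwrite('pics/w5.png',cv2.resize(c[0]['image'][40:190,0:200,::-1],None,fx=4,fy=4,interpolation=cv2.INTER_CUBIC))
np.savez('c.npz',K=c[1],R=c[2],t=c[3])"
```

```text
t 11.375 p [0.551  0.1667 0.0759] y [ 0.137  0.    -0.991] z [ 0.991 -0.     0.137] F [ 8.3  -1.13 -3.22] T [-0.4  -1.52 -0.13] w 0.14 q [-0.47  0.86  0.11  1.97 -0.16  0.18 -0.25]
(array([0.4626815 , 0.16668453, 0.02133533]), np.float64(0.13730802106967455))
```

View pics/w5.png

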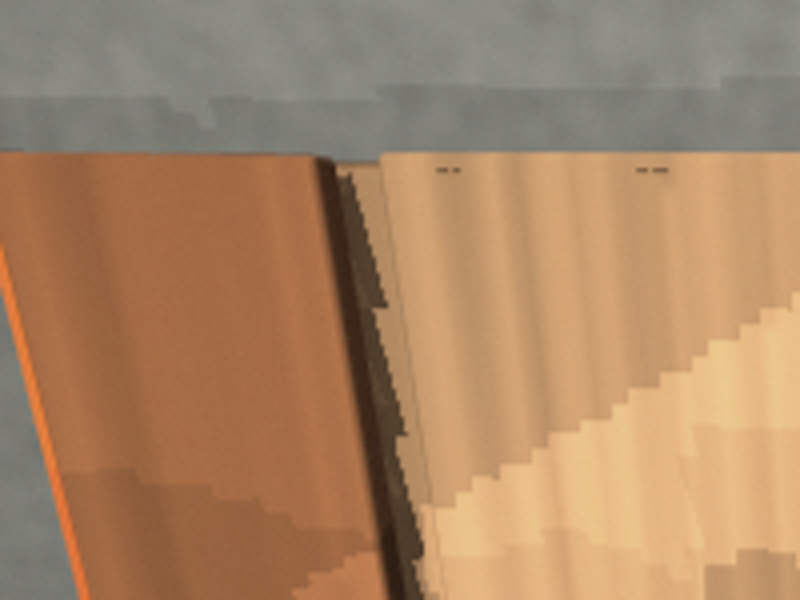

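The tongue is under the lip, with the lip edge at crop (320,157) and the plate corner at (380,152). The board and rail ends look flush; I'll compute it and plan the lowering.

Run:
```python
from h import *
d=np.load("c.npz");c=(0,d["K"],d["R"],d["t"])
s=ctrl.sense();M=R.from_rotvec(s["orientation"]);P=np.array(s["tcp_pos"])
w=lambda x,y,z:P+M.apply([-y/1000,H-z/1000,x/1000])
for n,px,z in [("lip",(79,79),.039),("lip left",(1,78),.039),("plate",(95,78),w(-75,85,15)[2]),("plate right",(199,78),w(-20,85,15)[2])]:
    print(n,np.round(ray(c,px,z),4),z)
plantip(.4622,.021,.06,.167,2)
plantip(.4622,.021,0.0,.167,4)
```

```text
lip [0.4754 0.2545 0.039 ] 0.039
lip left [0.4422 0.2547 0.039 ] 0.039
plate [0.4825 0.255  0.0389] 0.03894675590443047
plate right [0.5309 0.2549 0.0465] 0.046474989345110705
[-0.02, 0.39, 0.12, -2.2, -0.0, -0.0]
[-0.02, 0.38, 0.14, -2.2, -0.0, -0.0]
[-0.01, 0.34, 0.11, -2.0, -0.0, -0.0]
[-0.01, 0.34, 0.12, -2.0, -0.0, -0.0]
[-0.01, 0.33, 0.13, -2.0, -0.0, -0.0]
[-0.01, 0.33, 0.14, -2.0, -0.0, -0.0]
```

Request:
arm_command:
  deltas: [0,0.36,0.11,-2.1,0,0,255,0,0.36,0.12,-2.1,0,0,255,0,0,0,0,0,0,255]

```text
t: 11.75
tcp_pos: [0.5548, 0.1665, 0.0689]
orientation: [-1.161, 1.162, -1.239]
contact_force: [6.1, -0.6, -2.0]
grip_width: 0.143
```

Run:
```python
from h import *
st();print(tip());plantip(.4618,.0205,0.0,.167,2)
```

```text
t 11.75 p [0.5548 0.1665 0.0689] y [ 0.064  0.    -0.998] z [ 0.998 -0.001  0.064] F [ 6.08 -0.6  -2.03] T [-0.42 -1.47 -0.1 ] w 0.143 q [-0.44  0.89  0.09  1.9  -0.15  0.3  -0.24]
(array([0.46266555, 0.16661111, 0.02092409]), np.float64(0.06412073170770202))
[-0.02, 0.33, 0.08, -1.8, -0.0, -0.0]
[-0.02, 0.32, 0.09, -1.8, -0.0, -0.0]
```

Request:
arm_command:
  deltas: [0,0.2,-0.05,-1.0,0,0,255,0,0,0,0,0,0,255]

```text
t: 12.0
tcp_pos: [0.5546, 0.1666, 0.0672]
orientation: [-1.173, 1.174, -1.232]
contact_force: [6.4, -0.9, -1.4]
grip_width: 0.149
```

Request:
arm_command:
  deltas: [0,0.17,0.03,-1.0,0,0,255,0,0,0,0,0,0,255]

```text
t: 12.25
tcp_pos: [0.5551, 0.1666, 0.0656]
orientation: [-1.186, 1.187, -1.224]
contact_force: [7.2, -1.1, -0.4]
grip_width: 0.141
```

Run:
```python
from h import *
st();print(tip());plantip(.4618,.0205,0.0,.167,1)
```

```text
t 12.25 p [0.5551 0.1666 0.0656] y [ 0.031  0.    -1.   ] z [ 1.    -0.     0.031] F [ 7.2  -1.11 -0.39] T [-0.4  -1.58 -0.13] w 0.141 q [-0.42  0.9   0.08  1.87 -0.15  0.35 -0.23]
(array([0.46147703, 0.16663884, 0.02073698]), np.float64(0.030758198057028903))
[-0.04, 0.32, 0.16, -1.8, -0.0, -0.0]
```

Request:
arm_command:
  deltas: [0,0.16,0.08,-0.9,0,0,255,0,0,0,0,0,0,255]

```text
t: 12.5
tcp_pos: [0.5559, 0.1666, 0.064]
orientation: [-1.198, 1.199, -1.216]
contact_force: [7.1, -0.5, 0.4]
grip_width: 0.139
```

Request:
arm_command:
  deltas: [0,0.15,0.06,-0.9,0,0,255,0,0,0,0,0,0,255,0,0,0,0,0,0,255]

```text
t: 12.88
tcp_pos: [0.5563, 0.1666, 0.0625]
orientation: [-1.21, 1.21, -1.209]
contact_force: [7.8, -2.2, 0.7]
grip_width: 0.143
```

Run:
```python
from h import *
st();print(tip())
```

```text
t 12.875 p [0.5563 0.1666 0.0625] y [-0.001  0.    -1.   ] z [ 1.    -0.    -0.001] F [ 7.82 -2.19  0.69] T [-0.4  -1.62 -0.14] w 0.143 q [-0.41  0.91  0.08  1.83 -0.15  0.4  -0.23]
(array([0.46125453, 0.16659793, 0.02062539]), np.float64(-0.0008625818442164494))
```

Request:
arm_command:
  deltas: [0,0.15,0,0,0,0,255,0,0,0,0,0,0,255]

```text
t: 13.12
tcp_pos: [0.5563, 0.1668, 0.0613]
orientation: [-1.209, 1.21, -1.209]
contact_force: [7.7, -1.5, 1.4]
grip_width: 0.142
```

Request:
arm_command:
  deltas: [0,0.15,0,0,0,0,255,0,0,0,0,0,0,255]

```text
t: 13.38
tcp_pos: [0.5563, 0.1668, 0.0612]
orientation: [-1.209, 1.21, -1.209]
contact_force: [4.4, -2.4, 14.0]
grip_width: 0.139
```

Run:
```python
from h import *
c=cam("wrist");d=cam("side");st();print(tip())
a=cv2.resize(c[0]["image"][40:260,60:440,::-1],None,fx=1.4,fy=1.4);b=cv2.resize(d[0]["image"][115:195,190:290,::-1],None,fx=2.6,fy=2.6,interpolation=cv2.INTER_CUBIC)
o=np.zeros((308,a.shape[1]+b.shape[1],3),np.uint8);o[:a.shape[0],:a.shape[1]]=a;o[:b.shape[0],a.shape[1]:]=b
cv2.imwrite("pics/c2.png",o);print(o.shape)
```

```text
t 13.475 p [0.5563 0.1667 0.0612] y [-0.     0.001 -1.   ] z [ 1. -0. -0.] F [ 4.14 -1.84 14.86] T [-0.41 -0.94 -0.12] w 0.145 q [-0.41  0.91  0.07  1.83 -0.15  0.4  -0.23]
(array([0.46127468, 0.16679864, 0.01926381]), np.float64(-0.00032008810341976435))
(308, 792, 3)
```

View pics/c2.png

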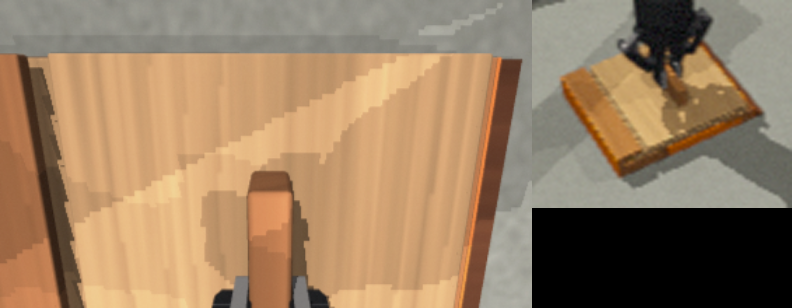

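Request:
arm_command:
  deltas: [0,-0.12,0.2,0,0,0,255,0,0,0.15,0,0,0,255,0,0,0,0,0,0,255]

```text
t: 13.85
tcp_pos: [0.5577, 0.1667, 0.0613]
orientation: [-1.213, 1.213, -1.207]
contact_force: [2.0, -1.4, 8.5]
grip_width: 0.142
```

Run:
```python
from h import *
st();print(tip())
```

```text
t 13.85 p [0.5577 0.1667 0.0613] y [-0.005  0.    -1.   ] z [ 1.     0.    -0.005] F [ 2.04 -1.44  8.52] T [-0.35 -0.75 -0.13] w 0.142 q [-0.41  0.91  0.08  1.83 -0.15  0.41 -0.22]
(array([0.46249012, 0.16673798, 0.01970962]), np.float64(-0.0047891051366249))
```

Request:
arm_command:
  deltas: [0,-0.1,0.1,0.2,0,0,255,0,0,0,0,0,0,255,0,0,0,0,0,0,255]
  force: 40

```text
t: 14.22
tcp_pos: [0.5578, 0.1668, 0.0613]
orientation: [-1.212, 1.211, -1.207]
contact_force: [2.9, -1.6, 6.9]
grip_width: 0.14
```

Request:
arm_command:
  deltas: [0,0,0,0,0,0,200,0,0,0,0,0,0,150,0,0,0,0,0,0,100,0,0,0,0,0,0,50,0,0,0,0,0,0,50]

```text
t: 14.85
tcp_pos: [0.5567, 0.1669, 0.0604]
orientation: [-1.214, 1.212, -1.206]
contact_force: [-0.3, -0.2, 0.5]
grip_width: 0.803
```

Run:
```python
from h import *
st()
```

```text
t 14.85 p [0.5567 0.1669 0.0604] y [-0.006 -0.001 -1.   ] z [ 1.     0.001 -0.006] F [-0.34 -0.16  0.48] T [ 0.02 -0.01  0.03] w 0.803 q [-0.41  0.92  0.08  1.83 -0.15  0.41 -0.22]
```

Released; I'll retreat straight up and check.

Request:
arm_command:
  deltas: [0,-2,0,0,0,0,50,0,-5,0,0,0,0,50,0,-5,0,0,0,0,50,0,-5,0,0,0,0,50,0,-5,0,0,0,0,50]

```text
t: 15.48
tcp_pos: [0.5577, 0.1669, 0.2823]
orientation: [-1.214, 1.212, -1.206]
contact_force: [1.1, 0.4, -0.2]
grip_width: 0.803
```

Request:
arm_command:
  deltas: [0,0,0,0,0,0,50,0,0,0,0,0,0,50]

```text
t: 15.72
tcp_pos: [0.5574, 0.1669, 0.2801]
orientation: [-1.215, 1.213, -1.206]
contact_force: [-0.6, -0.2, -1.0]
grip_width: 0.805
```

Run:
```python
from h import *
c=cam("wrist");st()
cv2.imwrite("pics/w6.png",cv2.resize(c[0]["image"][50:230,120:360,::-1],None,fx=3.3,fy=3.3,interpolation=cv2.INTER_CUBIC))
np.savez("c.npz",K=c[1],R=c[2],t=c[3])
```

```text
t 15.775 p [0.5571 0.1668 0.2794] y [-0.008 -0.001 -1.   ] z [ 1.     0.001 -0.008] F [-0.17 -0.33 -0.88] T [ 0.02  0.01 -0.01] w 0.804 q [-0.46  0.6   0.15  1.67 -0.11  0.89 -0.26]
```

View pics/w6.png

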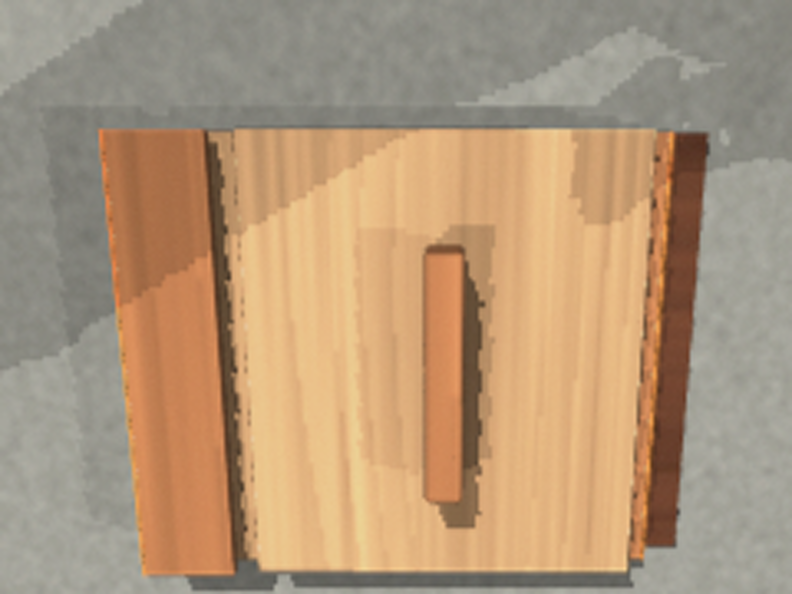

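Run:
```python
from h import *
d=np.load("c.npz");K=d["K"]
o=np.array([120,50.]);px=np.array([[235,128],[657,128],[629,571],[259,572]])/3.3+o-.35
O=np.array([[-75,85,15],[75,85,15],[75,-85,15],[-75,-85,15]])/1000
_,r,t=cv2.solvePnP(O,px,K,None)
Rw=d["R"].T@cv2.Rodrigues(r)[0];print("pos",d["R"].T@(t.ravel()-d["t"]),"rot",R.from_matrix(Rw).as_rotvec())
c=(0,K,d["R"],d["t"])
for q,z in [((205,129),.039),((235,573),.039),((235,128),.035),((259,572),.035),((657,128),.035)]: print(q,np.round(ray(c,np.array(q)/3.3+o-.35,z),4))
```

```text
pos [0.55895295 0.17033479 0.01815667] rot [-0.01853001  0.01718324 -0.00100989]
(205, 129) [0.4751 0.255  0.039 ]
(235, 573) [0.4749 0.0866 0.039 ]
(235, 128) [0.4848 0.2555 0.035 ]
(259, 572) [0.4837 0.0853 0.035 ]
(657, 128) [0.6334 0.2555 0.035 ]
```

```bash
python3 -c "
from h import *
st();print(ctrl.hand_in())"
```

```text
t 15.775 p [0.5571 0.1668 0.2794] y [-0.008 -0.001 -1.   ] z [ 1.     0.001 -0.008] F [-0.17 -0.33 -0.88] T [ 0.02  0.01 -0.01] w 0.804 q [-0.46  0.6   0.15  1.67 -0.11  0.89 -0.26]
the job is handed in; nothing more can be done
None
```

The pale board is in the bay, lying flat over the ridge, and I've handed the job in at about 15.8 s. I held it by the rib, angled the tongue in at 0.13 rad and pushed the strip in by feel to about 8 N. Then I lowered the board flat, let go and backed off straight up.

- **Seating:** The gripper height at the end was 61.2 mm, exactly 20 mm above its height when the board lay on the counter, and the support there was stiff. The highest force I read was about 15 N. When I eased the board back, it moved 1.4 mm and then held, as if the ridge had caught the notch.
- **Squareness and centring:** In the last picture the board is centred sideways to about 0.5 mm and turned by no more than about 0.006 rad against the rail. A fit to its four corners put the far edge slightly low rather than raised, so it isn't riding on the ridge. That fit reads only to about 0.02 rad.
- **Near the limit:** The gap between plate and lip measures about 9 mm, against a nominal 7 mm. The strip has pushed the board against the ridge, which leaves it about 2 mm off along x, right at the allowed 2 mm.
- **Camera disagreement:** The wrist camera read sideways positions 2–4 mm higher than the arm's own readings and the fixed cameras, so I placed the board by its position relative to the bay.

I didn't touch the other kitchen things or the look-alike boards, but I took no last picture to confirm where they are.

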